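Stow the broken tea cake and check the double-lidded tin

ROBOT

A 6-joint arm with a two-finger parallel gripper is mounted at the origin on the work surface. World frame = base frame: x ahead of the robot, y to its left, z up, the work surface at z = 0. Lengths are in m, angles in rad, forces in N, time in s.
With the tool pointing down it reaches from about 0.3 to 0.85 m from the base axis. Payload 4.2 kg.
Tool frame: the origin (TCP) lies on the centre line of the jaws, within the pads' length; the fingertips stand 22 mm ahead of it and the grasp point (between the pads) lies 3 mm ahead of it (r.tip_extent is the distance from the TCP to the fingertips, in m); z points along the fingers, y is the line along which they close (so a half turn about z gives the same grasp; the last joint's range is limited). The gripper opens to 91 mm and grips with 3 to 60 N. Pads are 32 mm wide; open, the fingers measure 118 mm over their backs; the gripper's body (76 mm by 178 mm) begins 60 mm behind the grasp point.
Start: joints at [1.148, 0.32, 1.565, -0, 1.257, -0.02], TCP at [0.225, 0.529, 0.236] pointing down, gripper open.
Joint ranges: [-3.11, 3.11], [-0.84, 2.01], [0.21, 2.61], [-1.34, 4.49], [0.05, 2.63], [-2.56, 2.56]. Speed limits (rad/s): [2.57, 2.57, 3.14, 3.14, 3.14, 3.14].

INTERFACE

Orientations are given as a rotation vector (axis times angle).
In Python, from station import get_state, capture, get_calibration, r gives the robot as it stands.
- The arm moves only by the shell command python3 -m jog 'ROWS'. ROWS is JSON, a list of rows, each an object of numbers: "jaw": the finger opening in mm, from 0 to 91.2; "x", "y", "z": the shift along the tool's x, y, z in mm; "roll": the turn about the tool's z in degrees. In form: [{"jaw": .., "x": .., "y": .., "z": .., "roll": ..}, ...]. A call has exactly 5 rows; each row is the pose to reach, as a shift and turn from the pose commanded when the call began, along the tool's axes at that moment; what a row does not reach only later rows make up. A row lasts 1/10 s, in which the tool goes at most 50 mm and 8.59 degrees, less where a joint would pass 70% of its speed; a pose out of reach is approached as far as the arm can. A call with a gripper value outside its range is refused whole. The fingers move at their own pace and stop on an object; the grip force is fixed at half the most. Time passes only in rows, so rows that repeat a pose let the fingers close, or fill a call up. It gives the time, the measured TCP pose, the force, the opening and the grip force at its end, in the units of the state.
- get_state(): the state, without advancing time (a new reading comes with each control period).
- capture(name): name is "scene" or "top" or "wrist"; returns the picture (384x512x3 uint8, blue, green, red); there is no depth.
- get_calibration(name): a dict with "camera_matrix" (3x3 intrinsics, pixels), "k1" (the pictures are not rectified: a ray, as slopes to the right and down, at radius r is drawn at 1 + k1 r^2 times it, then the intrinsics apply), "R" (3x3) and "t" (3): a world point X has camera coordinates R X + t; the wrist camera has in their place "T_tool_cam" (4x4, takes a point from camera to tool coordinates, whose origin is the TCP and whose axes are the flange's). Camera axes: x right, y down, z forward; pixel columns grow to the right and rows downward; lengths in m; the calibration is good to about 2 mm. A picture is of the moment at which its call begins: read the wrist's pose just before it. get_calibration takes no time and is no camera call.
- r.close_job(): hands the job in; it is judged then, once.
The state is a dict: "clock": time; "qpos": joint angles; "qd": joint speeds; "effort": joint torques, N m; "position": TCP position; "ee_rot": TCP orientation; "wrist_force": force on the tool from outside, world axes, zero at the start; "wrist_torque": the same for the moment, N m; "finger_gap": finger opening in m; "gripper_force": force on a finger pad.
Only numpy, scipy, OpenCV 4.12 (cv2) and the standard library are available. Lean on these libraries where they do the work, as an engineer would, in place of code of your own. Each camera call takes 0.05 s, during which the arm holds its last target. There are 200 camera calls.

TASK

Pick the one broken tea cake out of the wooden tray and drop it into the open tea tin. Then put the tin's two lids back on as one, keeping the outer lid nested on the inner lid, until the inner lid is fully home in the mouth, and lift the outer lid off alone, leaving the inner lid seated. Finish while still holding the outer lid level in the air, about 10 cm above the inner lid, so that I can slip a drying sachet in between, and do not disturb the whole cakes, the tin, the mug, the infuser or the timer.

Things in the scene. Friction and masses are not known exactly. Their poses are not given: they have to be found in the camera images.
- cake_broken_mid (a point): The broken tea cake: a dark brown pressed disc, 32 mm across, 16 mm tall, that has lost one side to a straight upright break: from above a D, 32 mm long, 19 mm wide; 11 g. Point: its centre, half-way up. z up as it lies; x points out through the flat broken face, 9.5 mm from the point; the round side is 9.5 mm from the point towards -x.
- cake_a_mid (a point): One of the three whole tea cakes: dark brown pressed discs, 32 mm across and 16 mm tall, lying in the same tray. The point is its centre, half-way up. To be left alone.
- cake_b_mid (a point): One of the three whole tea cakes: dark brown pressed discs, 32 mm across and 16 mm tall, lying in the same tray. The point is its centre, half-way up. To be left alone.
- cake_c_mid (a point): One of the three whole tea cakes: dark brown pressed discs, 32 mm across and 16 mm tall, lying in the same tray. The point is its centre, half-way up. To be left alone.
- tray: Fixed wooden pen tray, 280 mm (its x) by 130 mm (its y), floor 4 mm thick, low rim 14 mm tall. The four cakes lie flat on the floor in one row along its x, about 66 mm apart, in the wide lane (98 mm between its walls, centred on y = -12 mm); the narrow lane at +y holds a pencil. Origin: centre of its underside, on the desk.
- tin_mouth (a point): Mouth of the tea tin: an upright round dark green tin, open at the top, 55 mm outside diameter, 84 mm tall, wall 3 mm, mouth 47.5 mm clear, loose on the desk, about 340 g. The point is the centre of its mouth, level with the rim; z up.
- inner_band (a point): Steel inner lid, about 100 g. From below: plug 14 mm tall, 43 mm across (35 mm at its tapered foot), that drops into the mouth; gripping band 61 mm across, 16 mm tall, that rests on the rim; collar 42 mm across, 7 mm tall, and a knob, both under the outer lid. Point: centre of the band, half-way up: 22 mm above the desk at the start, standing on its plug; 8 mm above the rim when seated. z up.
- outer_mid (a point): Outer lid: dark green round cap, 54 mm across, 32 mm tall, hollow and open below, about 60 g. It stands loose over the inner lid's collar, its lower edge on the top of the band, and lifts straight off. At the start the two stand nested on the desk. Point: its centre, half-way up, 24 mm above the centre of the band when nested. z up.
- mug: Black ceramic mug, 80 mm in diameter, 92 mm tall, handle at its +y. Origin: centre of its underside. Bystander.
- infuser: Stainless steel tea infuser ball, 45 mm tall, with a wire handle 140 mm long towards its -x, lying on the desk. Origin: under the ball, on the desk. Bystander.
- timer: Timer with a blue plastic dial on a white base 72 mm in diameter, 42 mm tall. Origin: centre of its underside. Bystander.

How it is judged:
On the way, in this order (a step that is already met when the one before it is completed fails the run):
1. the broken cake is in the tin (horizontal distance between cake_broken_mid and tin_mouth below 0.03 m and z of cake_broken_mid in the frame of tin_mouth below -0.02 m), for 0.2 s.
2. the inner lid is fully home in the tin's mouth with the outer lid still nested on it (z of inner_band in the frame of tin_mouth between 0.0055 and 0.0105 m and horizontal distance between inner_band and tin_mouth below 0.005 m and angle between inner_band's own z axis and vertical below 0.06 rad and z of outer_mid in the frame of inner_band between 0.02 and 0.028 m and horizontal distance between outer_mid and inner_band below 0.006 m), for 0.2 s.
At the end, for the whole second after the job is handed in: Broken cake in the tin; inner lid home (2.5 mm, 5 mm off centre, 0.06 rad), arm clear of it and the tin; fingers hold the outer lid still, level to 0.26 rad, its centre over 94 mm above the band's, within 120 mm sideways; tin upright, moved under 30 mm, whole cakes 15 mm, mug, infuser, timer 20 mm (all of step 1 and z of inner_band in the frame of tin_mouth between 0.0055 and 0.0105 m and horizontal distance between inner_band and tin_mouth below 0.005 m and angle between each of inner_band, tin_mouth's own z axis and vertical below 0.06 rad and z of outer_mid in the frame of inner_band above 0.094 m and horizontal distance between outer_mid and tin_mouth below 0.12 m and angle between outer_mid's own z axis and vertical below 0.26 rad and contact force between the fingers and outer_lid above 0.5 N and contact force between outer_lid and inner_lid below 0.05 N and contact force between the arm and inner_lid below 0.1 N and contact force between the arm and tin below 0.1 N and linear speed of outer_lid below 0.02 m/s and distance of tin_mouth from where it was at the start of the episode below 0.03 m and distance of each of cake_a_mid, cake_b_mid, cake_c_mid from where it was at the start of the episode below 0.015 m and distance of each of mug, infuser, timer from where it was at the start of the episode below 0.02 m); the arm keeps its last pose, push and grip.
It fails at once if the outer lid comes away from the inner lid while the inner lid is not seated in the tin (distance between outer_mid and inner_band above 0.038 m and not (z of inner_band in the frame of tin_mouth between 0.0055 and 0.0105 m and horizontal distance between inner_band and tin_mouth below 0.005 m and angle between inner_band's own z axis and vertical below 0.06 rad)).
It fails at once if a whole cake is disturbed (moved 15 mm) (distance of any of cake_a_mid, cake_b_mid, cake_c_mid from where it was at the start of the episode above 0.015 m).
It fails at once if the tin is tipped or pushed away (0.3 rad, 30 mm) (angle between tin_mouth's own z axis and vertical above 0.3 rad or distance of tin_mouth from where it was at the start of the episode above 0.03 m).
It fails at once if the mug, infuser or timer is knocked about (20 mm) (distance of any of mug, infuser, timer from where it was at the start of the episode above 0.02 m).
It also fails if it takes over 64 s, if anything falls off the work surface, if the arm or the gripper's body presses on something with over 40 N, if the wrist force passes 120 N, or if a joint passes its speed limit or range.

## Working session

There is one attempt and no reset: what is moved stays moved. The work goes in short steps, Python scripts to look and compute and a shell command to move; the robot and the scene stay as the last step left them, time stands still between calls to the robot, and variables do not carry over. Pictures are saved under pics/ and viewed, at most 13 in all, crops included, and the job is handed in when it is done.

```bash
mkdir -p pics; ls
cat > h.py <<'E'
import numpy as np, cv2
from scipy.spatial.transform import Rotation as Ro
from station import get_state, capture, get_calibration, r
def cam(name,s=None):
    c=get_calibration(name);K=np.array(c["camera_matrix"]);k1=c["k1"]
    if "R" in c: R=np.array(c["R"]);t=np.array(c["t"])
    else:
        s=s or get_state();T=np.array(c["T_tool_cam"]);W=np.eye(4);W[:3,:3]=Ro.from_rotvec(s["ee_rot"]).as_matrix();W[:3,3]=s["position"]
        M=np.linalg.inv(W@T);R=M[:3,:3];t=M[:3,3]
    return K,k1,R,t
def ray(C,uv):
    K,k1,R,t=C
    p=cv2.undistortPoints(np.array([[uv]],float),K,np.array([k1,0,0,0,0.]))[0,0]
    d=R.T@np.array([p[0],p[1],1.]);return -R.T@t,d
def onz(C,uv,z):
    o,d=ray(C,uv);return o+d*(z-o[2])/d[2]
def proj(C,X):
    K,k1,R,t=C
    return cv2.projectPoints(np.array([X],float),cv2.Rodrigues(R)[0],t,K,np.array([k1,0,0,0,0.]))[0][0,0]
def totool(p,s=None):
    s=s or get_state();return Ro.from_rotvec(s["ee_rot"]).as_matrix().T@(np.array(p)-s["position"])*1000
E
python3 - <<'E'
from h import *
for n in("scene","top","wrist"):
    cv2.imwrite(f"pics/{n}0.png",capture(n))
a=[cv2.imread(f"pics/{n}0.png") for n in("top","scene")]
s=get_state();print(s)
for n in("scene","top"):
    K,k,R,t=cam(n);print(n,K.tolist(),k,(-R.T@t).round(3),R.round(2).tolist())
print(get_calibration("wrist"))
E
```

```text
pics
{'clock': 0.15, 'qpos': array([ 1.14799096e+00,  3.20136887e-01,  1.56540714e+00,  1.81676491e-05,
        1.25741333e+00, -1.99895069e-02]), 'qd': array([ 4.06887671e-05, -2.41891838e-03, -3.76721747e-03, -6.99229906e-04,
       -7.00600097e-04,  9.76767148e-04]), 'effort': array([ 4.06189456e-04, -4.12777805e+01, -2.32152683e+01,  7.28035066e-02,
        4.33060736e-02, -9.90497233e-05]), 'position': array([0.2252461 , 0.52865194, 0.23531486]), 'ee_rot': array([-6.28417634e-01, -3.07777559e+00,  2.08517359e-03]), 'wrist_force': array([-0.26753826,  0.12690695,  0.71984642]), 'wrist_torque': array([ 0.01858847, -0.02406429,  0.00884337]), 'gripper_force': 0.0, 'finger_gap': 0.09141213842161564}
scene [[473.3890902161584, 0.0, 253.2275198477128], [0.0, 473.3890902161584, 190.42677867597754], [0.0, 0.0, 1.0]] -0.06974233652269543 [ 1.029 -0.29   0.883] [[0.54, 0.84, 0.01], [0.71, -0.45, -0.55], [-0.46, 0.31, -0.84]]
top [[494.0378689208656, 0.0, 253.13261087014644], [0.0, 494.0378689208656, 184.61820904573335], [0.0, 0.0, 1.0]] -0.116865744705351 [ 0.351 -0.022  1.181] [[0.01, -1.0, -0.0], [-0.98, -0.01, -0.22], [0.22, 0.01, -0.98]]
{'camera_matrix': array([[330.839066  ,   0.        , 255.04621469],
       [  0.        , 330.839066  , 190.05724322],
       [  0.        ,   0.        ,   1.        ]]), 'k1': 0.002050294320766324, 'T_tool_cam': array([[ 5.55467452e-04, -9.67223215e-01, -2.53927045e-01,
         7.14719110e-02],
       [ 9.99999805e-01,  4.64374400e-04,  4.18677905e-04,
        -5.95533129e-04],
       [-2.87037770e-04, -2.53927228e-01,  9.67223284e-01,
        -1.47968987e-01],
       [ 0.00000000e+00,  0.00000000e+00,  0.00000000e+00,
         1.00000000e+00]])}
```

View pics/top0.png

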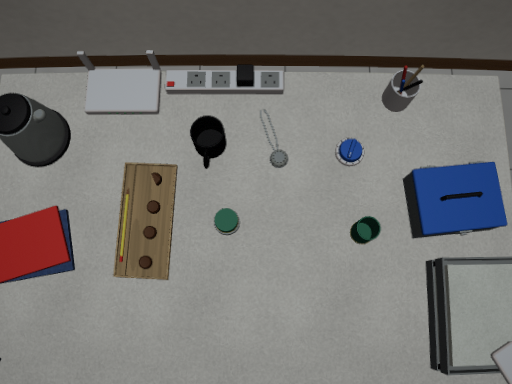

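View pics/scene0.png

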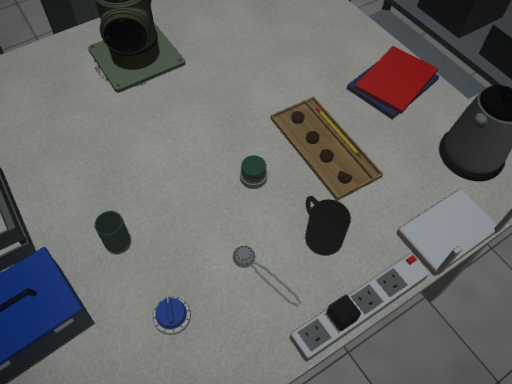

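Top view: broken cake about (157,179), lids (227,221), tin mouth (366,229), mug (208,135), tray around (147,220). The scene view shows the same layout. Now I'll measure.

Run:
```python
from h import *
im=cv2.imread("pics/top0.png");C=cam("top")
hsv=cv2.cvtColor(im,cv2.COLOR_BGR2HSV)
def blobs(m,n,mn=40):
    q,l,st,ce=cv2.connectedComponentsWithStats(m.astype(np.uint8))
    for i in range(1,q):
        if st[i,4]>mn: print(n,ce[i].round(1),st[i].tolist())
    return l
g=(hsv[...,0]>65)&(hsv[...,0]<95)&(hsv[...,1]>90)&(hsv[...,2]>15)
blobs(g,"green")
t=np.zeros_like(g);t[160:282,128:175]=1
dk=t&(hsv[...,2]<75);blobs(dk,"cake",30)
for n,uv,z in[("cakeb",(157,179),.012),("c1",(153,207),.012),("c2",(150,232.5),.012),("c3",(145.5,262.5),.012),("lidtop",(227,220),.062),("tin",(366,229.5),.084)]:
    print(n,onz(C,uv,z).round(4))
a=cv2.resize(im[160:290,115:245],None,fx=4.5,fy=4.5,interpolation=cv2.INTER_CUBIC)
cv2.imwrite("pics/crop1.png",a)
```

```text
green [225.7 219.9] [215, 209, 23, 23, 415]
green [365.4 229.4] [352, 217, 28, 26, 556]
cake [156.9 178.2] [152, 173, 10, 13, 89]
cake [153.2 206.7] [147, 200, 13, 14, 145]
cake [149.7 232. ] [143, 226, 14, 13, 144]
cake [145.1 262. ] [139, 256, 14, 13, 144]
cakeb [0.6287 0.2196 0.012 ]
c1 [0.5591 0.2259 0.012 ]
c2 [0.4971 0.2301 0.012 ]
c3 [0.4257 0.2374 0.012 ]
lidtop [0.5214 0.0433 0.062 ]
tin [ 0.4983 -0.2701  0.084 ]
```

View pics/crop1.png

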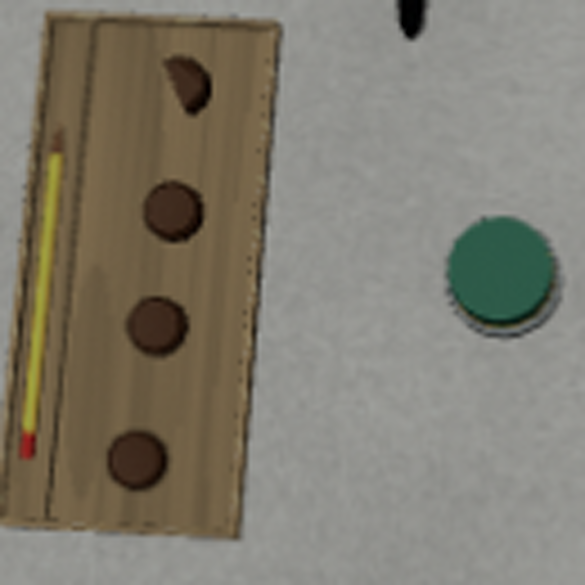

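Crop: the D's flat edge runs from about (165,62) to (187,112) and faces left and down, which is world +y and slightly −x. I'll go above it for a close look.

```bash
python3 -m jog '[{"jaw":91,"x":-49,"y":-12,"z":0,"roll":0},{"jaw":91,"x":-98,"y":-25,"z":0,"roll":0},{"jaw":91,"x":-147,"y":-37,"z":0,"roll":0},{"jaw":91,"x":-196,"y":-50,"z":0,"roll":0},{"jaw":91,"x":-245,"y":-62,"z":0,"roll":0}]'
python3 -m jog '[{"jaw":60,"x":-49,"y":-12,"z":10,"roll":-8},{"jaw":60,"x":-98,"y":-25,"z":30,"roll":-16},{"jaw":50,"x":-147,"y":-37,"z":50,"roll":-24},{"jaw":45,"x":-196,"y":-50,"z":70,"roll":-32},{"jaw":45,"x":-245,"y":-62,"z":85,"roll":-40}]'
python3 -m jog '[{"jaw":45,"x":0,"y":0,"z":0,"roll":-6},{"jaw":45,"x":0,"y":0,"z":0,"roll":-6},{"jaw":45,"x":0,"y":0,"z":0,"roll":-6},{"jaw":45,"x":0,"y":0,"z":0,"roll":-6},{"jaw":45,"x":0,"y":0,"z":0,"roll":-6}]'
python3 - <<'E'
from h import *
s=get_state();im=capture("wrist");cv2.imwrite("pics/w1.png",im);C=cam("wrist",s)
hsv=cv2.cvtColor(im,cv2.COLOR_BGR2HSV)
print(s["qpos"].round(2),s["position"])
print(proj(C,[.6287,.2196,.02]),cv2.mean(im[180:200,245:265])[:3])
E
```

```text
clock: 0.65
position: [0.4255, 0.3761, 0.2358]
ee_rot: [-0.628, -3.078, 0.0]
wrist_force: [0.7, 0.5, 0.4]
finger_gap: 0.0912
gripper_force: 0.0
clock: 1.15
position: [0.6127, 0.2331, 0.1549]
ee_rot: [0.471, -3.104, 0.0]
wrist_force: [0.5, 0.7, 0.7]
finger_gap: 0.054
gripper_force: 0.0
clock: 1.65
position: [0.6114, 0.2356, 0.1571]
ee_rot: [-0.625, 3.078, 0.0]
wrist_force: [-0.7, 0.4, -0.2]
finger_gap: 0.0451
gripper_force: 0.0
[ 0.35  0.5   1.48  0.    1.16 -1.62] [0.61137327 0.23556824 0.15705074]
[231.36847581 197.14793945] (116.23, 159.505, 187.04500000000002)
```

View pics/w1.png

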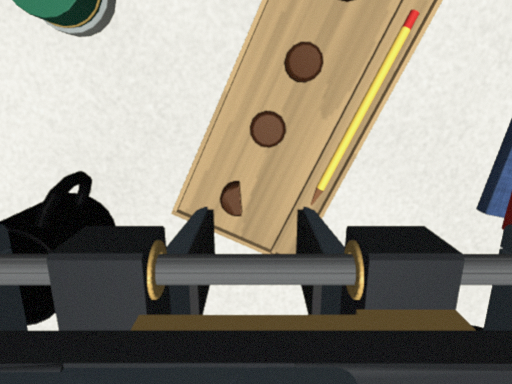

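The broken cake is at about (231,198), with its flat face pointing right almost along the jaw axis, and the fingers are at either side of (258,230). I'll measure the contour.

```bash
cat >> h.py <<'E'
def cake(im,C,box,z):
    u0,v0,u1,v1=box
    h=cv2.cvtColor(im,cv2.COLOR_BGR2HSV);m=np.zeros(im.shape[:2],np.uint8)
    m[v0:v1,u0:u1]=(h[v0:v1,u0:u1,2]<125)
    c=max(cv2.findContours(m,0,2)[0],key=cv2.contourArea)
    return cv2.minAreaRect(c),np.array([onz(C,p[0],z) for p in c])
E
python3 - <<'E'
from h import *
s=get_state();C=cam("wrist",s);im=cv2.imread("pics/w1.png")
rc,P=cake(im,C,(212,172,255,208+12),.02);print(rc)
T=np.array([totool(p,s) for p in P]);print(T.min(0),T.max(0))
print(cv2.minAreaRect(T[:,:2].astype(np.float32)))
print(P.mean(0),im[190:206:5,222:240:4].tolist())
E
```

```text
((230.04486083984375, 198.53793334960938), (34.46387481689453, 20.595279693603516), 85.2363510131836)
[-26.44274476 -31.76600138 136.98357617] [  5.27969628 -12.92448906 137.01252632]
((-10.986469268798828, -22.692203521728516), (18.536651611328125, 32.04475402832031), 86.03648376464844)
[0.63140928 0.22146982 0.02      ] [[[62, 86, 105], [28, 39, 64], [46, 67, 97], [61, 82, 116], [58, 77, 110]], [[19, 31, 48], [58, 77, 111], [56, 78, 112], [60, 81, 114], [56, 78, 111]], [[33, 52, 77], [50, 69, 104], [58, 78, 111], [55, 78, 112], [55, 79, 113]], [[22, 38, 59], [34, 53, 88], [55, 74, 108], [53, 78, 110], [57, 79, 113]]]
```

```bash
python3 -m jog '[{"jaw":45,"x":-6,"y":-12,"z":10,"roll":0},{"jaw":45,"x":-11,"y":-22,"z":40,"roll":0},{"jaw":45,"x":-11,"y":-22,"z":75,"roll":0},{"jaw":45,"x":-11,"y":-22,"z":100,"roll":0},{"jaw":45,"x":-11,"y":-22,"z":110,"roll":0}]'
python3 -m jog '[{"jaw":45,"x":0,"y":0,"z":8,"roll":0},{"jaw":45,"x":0,"y":0,"z":14,"roll":0},{"jaw":45,"x":0,"y":0,"z":18,"roll":0},{"jaw":45,"x":0,"y":0,"z":19,"roll":0},{"jaw":45,"x":0,"y":0,"z":19,"roll":0}]'
python3 -m jog '[{"jaw":10,"x":0,"y":0,"z":0,"roll":0},{"jaw":10,"x":0,"y":0,"z":0,"roll":0},{"jaw":10,"x":0,"y":0,"z":0,"roll":0},{"jaw":10,"x":0,"y":0,"z":0,"roll":0},{"jaw":10,"x":0,"y":0,"z":0,"roll":0}]'
```

```text
clock: 2.2
position: [0.6292, 0.2176, 0.0428]
ee_rot: [0.623, -3.074, 0.001]
wrist_force: [-0.1, -0.3, -0.1]
finger_gap: 0.0448
gripper_force: 0.0
clock: 2.7
position: [0.6309, 0.2189, 0.028]
ee_rot: [-0.624, 3.078, 0.0]
wrist_force: [0.6, 0.1, -0.1]
finger_gap: 0.045
gripper_force: 0.0
clock: 3.2
position: [0.6307, 0.2188, 0.0276]
ee_rot: [-0.624, 3.079, 0.0]
wrist_force: [-0.2, 0.2, 0.7]
finger_gap: 0.0186
gripper_force: 29.8
```

```bash
python3 -m jog '[{"jaw":10,"x":0,"y":0,"z":-20,"roll":0},{"jaw":10,"x":0,"y":0,"z":-55,"roll":0},{"jaw":10,"x":0,"y":0,"z":-95,"roll":0},{"jaw":10,"x":0,"y":0,"z":-135,"roll":0},{"jaw":10,"x":0,"y":0,"z":-170,"roll":0}]'
python3 -m jog '[{"jaw":10,"x":15,"y":-19,"z":-10,"roll":0},{"jaw":10,"x":37,"y":-47,"z":-10,"roll":0},{"jaw":10,"x":60,"y":-76,"z":-10,"roll":0},{"jaw":10,"x":84,"y":-107,"z":-10,"roll":0},{"jaw":10,"x":108,"y":-138,"z":-10,"roll":0}]'
python3 -m jog '[{"jaw":10,"x":24,"y":-31,"z":0,"roll":8},{"jaw":10,"x":48,"y":-62,"z":0,"roll":16},{"jaw":10,"x":72,"y":-92,"z":0,"roll":24},{"jaw":10,"x":97,"y":-123,"z":0,"roll":32},{"jaw":10,"x":121,"y":-154,"z":0,"roll":40}]'
python3 - <<'E'
from h import *
s=get_state();print(totool([.498,-.27,.084],s).round(),s["qpos"].round(2))
E
```

```text
clock: 3.7
position: [0.6307, 0.2187, 0.1996]
ee_rot: [-0.624, 3.078, 0.0]
wrist_force: [0.7, -0.3, -0.3]
finger_gap: 0.0185
gripper_force: 29.8
clock: 4.2
position: [0.5842, 0.0483, 0.2074]
ee_rot: [-0.625, 3.079, -0.0]
wrist_force: [0.9, -0.9, -0.3]
finger_gap: 0.0184
gripper_force: 29.8
clock: 4.7
position: [0.5326, -0.1408, 0.2074]
ee_rot: [0.475, 3.105, 0.0]
wrist_force: [1.3, -0.0, -0.2]
finger_gap: 0.0184
gripper_force: 29.8
[  -6. -134.  123.] [-0.28  0.3   1.67  0.    1.17 -1.55]
```

```bash
python3 -m jog '[{"jaw":10,"x":-1,"y":-27,"z":0,"roll":8},{"jaw":10,"x":-2,"y":-54,"z":0,"roll":16},{"jaw":10,"x":-4,"y":-81,"z":0,"roll":24},{"jaw":10,"x":-5,"y":-108,"z":0,"roll":32},{"jaw":10,"x":-6,"y":-134,"z":0,"roll":40}]'
python3 -m jog '[{"jaw":10,"x":0,"y":0,"z":0,"roll":0},{"jaw":10,"x":0,"y":0,"z":0,"roll":0},{"jaw":10,"x":0,"y":0,"z":0,"roll":0},{"jaw":10,"x":0,"y":0,"z":0,"roll":0},{"jaw":10,"x":0,"y":0,"z":0,"roll":0}]'
python3 - <<'E'
from h import *
s=get_state();im=capture("wrist");cv2.imwrite("pics/w2.png",im);C=cam("wrist",s)
print(proj(C,[.498,-.27,.084]),s["position"])
E
```

```text
clock: 5.2
position: [0.4992, -0.2704, 0.2073]
ee_rot: [-1.509, -2.755, -0.0]
wrist_force: [0.1, 1.2, -0.1]
finger_gap: 0.0187
gripper_force: 29.8
clock: 5.7
position: [0.5, -0.2684, 0.2074]
ee_rot: [-1.499, -2.761, -0.0]
wrist_force: [0.9, 0.6, -0.5]
finger_gap: 0.0186
gripper_force: 29.8
[252.50962883 190.21631358] [ 0.50004248 -0.26844612  0.20737698]
```

View pics/w2.png

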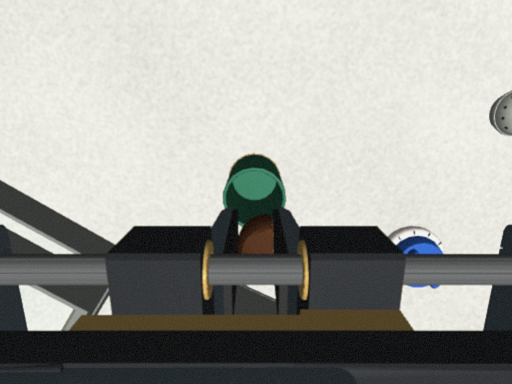

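The tin rim is the lower ellipse, spanning about columns 224–285, with its top arc near row 168. The held cake is at about (262,235). I'll fit the rim from its side edges.

Run:
```python
from h import *
from scipy.optimize import least_squares
s=get_state();C=cam("wrist",s);im=cv2.imread("pics/w2.png").astype(int)
for v in range(150,216,4):
    d=im[v].sum(1); e=np.where(d[200:310]<450)[0]+200
    print(v,e.min(),e.max(), end=' | ')
print(); print([ (v,im[v,254].tolist()) for v in range(150,180,2)])
pts=[]
for v in range(186,210,2):
    d=im[v].sum(1); e=np.where(d[200:310]<450)[0]+200; pts+=[(e.min()-.5,v),(e.max()+.5,v)]
P=np.array([onz(C,p,.084)[:2] for p in pts])
f=least_squares(lambda q:np.hypot(*(P-q).T)-.0275,P.mean(0));print(f.x,f.fun*1e3,totool([*f.x,.084],s))
```

```text
Traceback (most recent call last):
ValueError: zero-size array to reduction operation minimum which has no identity
```

Run:
```python
from h import *
from scipy.optimize import least_squares
s=get_state();C=cam("wrist",s);im=cv2.imread("pics/w2.png").astype(int)
E=lambda v:np.where(im[v,200:310].sum(1)<450)[0]+200
print([(v,E(v).min(),E(v).max()) for v in range(158,216,4)])
print([ (v,im[v,254].tolist()) for v in range(152,180,2)])
pts=[]
for v in range(186,208,2): pts+=[(E(v).min()-.5,v),(E(v).max()+.5,v)]
P=np.array([onz(C,p,.084)[:2] for p in pts])
f=least_squares(lambda q:np.hypot(*(P-q).T)-.0275,P.mean(0));print(f.x,f.fun*1e3,totool([*f.x,.084],s))
```

```text
[(158, np.int64(240), np.int64(268)), (162, np.int64(235), np.int64(273)), (166, np.int64(232), np.int64(276)), (170, np.int64(230), np.int64(278)), (174, np.int64(229), np.int64(279)), (178, np.int64(228), np.int64(280)), (182, np.int64(227), np.int64(282)), (186, np.int64(225), np.int64(283)), (190, np.int64(224), np.int64(284)), (194, np.int64(223), np.int64(284)), (198, np.int64(223), np.int64(285)), (202, np.int64(223), np.int64(284)), (206, np.int64(224), np.int64(283)), (210, np.int64(222), np.int64(288)), (214, np.int64(219), np.int64(291))]
[(152, [210, 221, 221]), (154, [72, 115, 132]), (156, [21, 29, 4]), (158, [37, 43, 18]), (160, [32, 42, 18]), (162, [27, 39, 13]), (164, [31, 40, 16]), (166, [33, 41, 17]), (168, [95, 122, 61]), (170, [94, 123, 57]), (172, [105, 136, 68]), (174, [106, 136, 68]), (176, [110, 140, 72]), (178, [105, 136, 67])]
[ 0.50347012 -0.2765494 ] [ 0.04680546  0.34309813 -0.6331992  -0.33129722 -0.41343988 -0.10558215
 -0.05335402 -0.56389479 -0.39312968 -0.91479285 -0.62202475 -0.30728033
 -0.73608301 -0.42191803 -0.73271496 -0.42048764 -0.61083789 -1.15542994
 -1.21926306 -0.91522841 -0.85471558 -1.39576069] [ -8.57483175  -1.47633748 123.38044755]
```

```bash
python3 -m jog '[{"jaw":10,"x":-4,"y":-1,"z":15,"roll":0},{"jaw":10,"x":-8.5,"y":-1.5,"z":40,"roll":0},{"jaw":10,"x":-8.5,"y":-1.5,"z":70,"roll":0},{"jaw":10,"x":-8.5,"y":-1.5,"z":90,"roll":0},{"jaw":10,"x":-8.5,"y":-1.5,"z":93,"roll":0}]'
python3 -m jog '[{"jaw":10,"x":0,"y":0,"z":0,"roll":0},{"jaw":10,"x":0,"y":0,"z":0,"roll":0},{"jaw":50,"x":0,"y":0,"z":0,"roll":0},{"jaw":50,"x":0,"y":0,"z":0,"roll":0},{"jaw":50,"x":0,"y":0,"z":0,"roll":0}]'
python3 -m jog '[{"jaw":50,"x":0,"y":0,"z":-10,"roll":0},{"jaw":50,"x":0,"y":0,"z":-40,"roll":0},{"jaw":50,"x":0,"y":0,"z":-80,"roll":0},{"jaw":70,"x":0,"y":0,"z":-110,"roll":0},{"jaw":91,"x":0,"y":0,"z":-120,"roll":0}]'
python3 -m jog '[{"jaw":91,"x":-10,"y":0,"z":0,"roll":0},{"jaw":91,"x":-25,"y":0,"z":0,"roll":0},{"jaw":91,"x":-30,"y":0,"z":0,"roll":0},{"jaw":91,"x":-30,"y":0,"z":0,"roll":0},{"jaw":91,"x":-30,"y":0,"z":0,"roll":0}]'
python3 - <<'E'
from h import *
s=get_state();im=capture("wrist");cv2.imwrite("pics/w3.png",im);C=cam("wrist",s)
u,v=proj(C,[.5035,-.2765,.084]).round().astype(int);print(u,v,s["qpos"].round(2),s["position"])
cv2.imwrite("pics/w3c.png",cv2.resize(im[max(v-90,0):v+70,u-100:u+100],None,fx=3,fy=3))
E
```

```text
clock: 6.25
position: [0.5017, -0.276, 0.1118]
ee_rot: [-1.497, -2.755, -0.0]
wrist_force: [0.5, 0.3, -0.3]
finger_gap: 0.0186
gripper_force: 29.8
clock: 6.75
position: [0.5034, -0.2774, 0.115]
ee_rot: [1.5, 2.759, 0.0]
wrist_force: [-0.1, -0.1, -1.0]
finger_gap: 0.0394
gripper_force: 0.0
clock: 7.25
position: [0.5045, -0.2781, 0.2388]
ee_rot: [1.497, 2.753, -0.0]
wrist_force: [1.0, -0.4, -0.3]
finger_gap: 0.063
gripper_force: 0.0
clock: 7.75
position: [0.5189, -0.3021, 0.233]
ee_rot: [-1.5, -2.757, -0.001]
wrist_force: [0.3, 0.0, 0.3]
finger_gap: 0.0907
gripper_force: 0.0
257 151 [-0.55  0.36  1.51  0.    1.27 -1.12] [ 0.51893837 -0.3021266   0.23297578]
```

View pics/w3c.png

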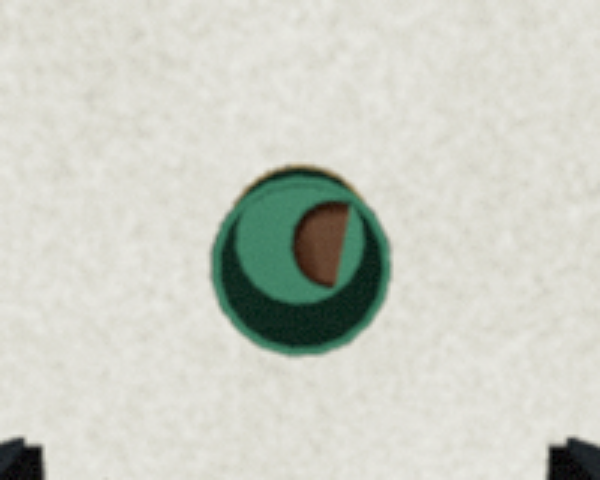

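The cake lies in the tin at crop (322,243), and the rim ellipse is centred near crop (300,265). I'll fit the rim precisely from this clear view and work out the move to the lids.

```bash
cat >> h.py <<'E'
from scipy.optimize import least_squares
def circ(P,rad=None):
    if rad: f=least_squares(lambda q:np.hypot(*(P[:,:2]-q).T)-rad,P[:,:2].mean(0),loss="soft_l1",f_scale=.0007)
    else: f=least_squares(lambda q:np.hypot(*(P[:,:2]-q[:2]).T)-q[2],[*P[:,:2].mean(0),.027],loss="soft_l1",f_scale=.0007)
    return f.x,np.abs(f.fun).mean()
def green(im,seed,wid=70):
    h=cv2.cvtColor(im,cv2.COLOR_BGR2HSV);m=((h[...,0]>60)&(h[...,0]<100)&(h[...,1]>80)).astype(np.uint8)
    k=np.zeros_like(m);u,v=map(int,seed);k[max(v-wid,0):v+wid,max(u-wid,0):u+wid]=1
    return max(cv2.findContours(m*k,0,2)[0],key=cv2.contourArea)[:,0]
E
python3 - <<'E'
from h import *
s=get_state();C=cam("wrist",s);im=cv2.imread("pics/w3.png")
c=green(im,(257,151));print(c.min(0),c.max(0))
lo=c[c[:,1]>=149]
P=np.array([onz(C,p,.084) for p in lo]);print(circ(P),circ(P,.0275),len(lo))
print(totool([.5214,.0433,.2],s))
E
```

```text
[228 118] [286 178]
(array([ 0.50316654, -0.27567926,  0.02605238]), np.float64(0.00028576537416556854)) (array([ 0.50208344, -0.27412394]), np.float64(0.0005275173626795537)) 41
[288.50331193 189.76188103  33.79968421]
```

```bash
python3 -m jog '[{"jaw":91,"x":37,"y":24,"z":0,"roll":0},{"jaw":91,"x":75,"y":49,"z":0,"roll":0},{"jaw":91,"x":113,"y":74,"z":0,"roll":0},{"jaw":91,"x":151,"y":100,"z":0,"roll":0},{"jaw":91,"x":185,"y":122,"z":0,"roll":0}]'
python3 -m jog '[{"jaw":91,"x":30,"y":20,"z":5,"roll":0},{"jaw":91,"x":60,"y":45,"z":20,"roll":0},{"jaw":91,"x":75,"y":68,"z":25,"roll":0},{"jaw":91,"x":75,"y":68,"z":25,"roll":0},{"jaw":91,"x":75,"y":68,"z":25,"roll":0}]'
python3 - <<'E'
from h import *
s=get_state();im=capture("wrist");cv2.imwrite("pics/w4.png",im);C=cam("wrist",s)
uv=proj(C,[.5214,.0433,.062]);print(uv,s["position"],s["qpos"].round(2))
c=green(im,uv);print(c.min(0),c.max(0))
P=np.array([onz(C,p,.062) for p in c]);print(circ(P),circ(P,.027))
E
```

```text
clock: 8.3
position: [0.5206, -0.0785, 0.2343]
ee_rot: [-1.5, -2.76, -0.001]
wrist_force: [0.8, -0.4, 0.1]
finger_gap: 0.091
gripper_force: 0.0
clock: 8.8
position: [0.5372, 0.0194, 0.2092]
ee_rot: [-1.498, -2.761, 0.001]
wrist_force: [-0.1, -0.5, -0.3]
finger_gap: 0.0911
gripper_force: 0.0
[255.45481519 152.33787633] [0.53717544 0.01941696 0.20916804] [ 0.01  0.28  1.69 -0.    1.17 -0.56]
[231 121] [289 179]
(array([0.52393108, 0.04682641, 0.02572227]), np.float64(0.00029816255667151063)) (array([0.5243757 , 0.04666646]), np.float64(0.0012479290312583187))
```

View pics/w4.png

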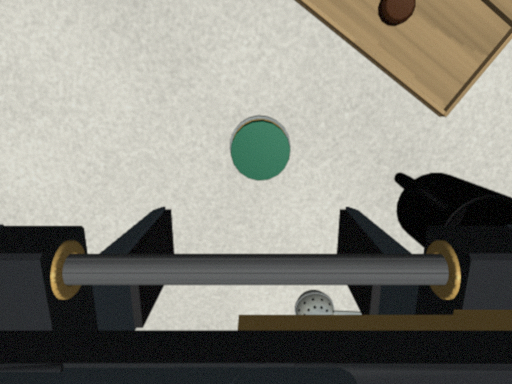

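The outer lid's top is at about (260,150), giving a lid centre of (0.524, 0.047). The mug on the right stays clear of the fingers. I'll descend and grip the band.

```bash
python3 -m jog '[{"jaw":91,"x":15,"y":2,"z":10,"roll":0},{"jaw":91,"x":30,"y":4,"z":40,"roll":0},{"jaw":91,"x":30,"y":4,"z":75,"roll":0},{"jaw":91,"x":30,"y":4,"z":105,"roll":0},{"jaw":91,"x":30,"y":4,"z":120,"roll":0}]'
python3 -m jog '[{"jaw":91,"x":0,"y":0,"z":20,"roll":0},{"jaw":91,"x":0,"y":0,"z":40,"roll":0},{"jaw":91,"x":0,"y":0,"z":54,"roll":0},{"jaw":91,"x":0,"y":0,"z":60,"roll":0},{"jaw":91,"x":0,"y":0,"z":60,"roll":0}]'
python3 -m jog '[{"jaw":70,"x":0,"y":0,"z":0,"roll":0},{"jaw":66,"x":0,"y":0,"z":0,"roll":0},{"jaw":62,"x":0,"y":0,"z":0,"roll":0},{"jaw":52,"x":0,"y":0,"z":0,"roll":0},{"jaw":52,"x":0,"y":0,"z":0,"roll":0}]'
```

```text
clock: 9.35
position: [0.5219, 0.0462, 0.0866]
ee_rot: [-1.501, -2.755, 0.004]
wrist_force: [0.3, 0.8, 0.4]
finger_gap: 0.0911
gripper_force: 0.0
clock: 9.85
position: [0.5236, 0.0462, 0.0287]
ee_rot: [-1.501, -2.758, 0.001]
wrist_force: [0.1, 0.8, 0.4]
finger_gap: 0.0912
gripper_force: 0.0
clock: 10.35
position: [0.5249, 0.0465, 0.0298]
ee_rot: [1.501, 2.759, 0.001]
wrist_force: [0.7, 0.5, 2.5]
finger_gap: 0.0605
gripper_force: 30.0
```

```bash
python3 -m jog '[{"jaw":52,"x":0,"y":0,"z":-5,"roll":0},{"jaw":52,"x":0,"y":0,"z":-20,"roll":0},{"jaw":52,"x":0,"y":0,"z":-40,"roll":0},{"jaw":52,"x":0,"y":0,"z":-60,"roll":0},{"jaw":52,"x":0,"y":0,"z":-75,"roll":0}]'
python3 -m jog '[{"jaw":52,"x":0,"y":0,"z":-15,"roll":0},{"jaw":52,"x":0,"y":0,"z":-35,"roll":0},{"jaw":52,"x":0,"y":0,"z":-55,"roll":0},{"jaw":52,"x":0,"y":0,"z":-70,"roll":0},{"jaw":52,"x":0,"y":0,"z":-75,"roll":0}]'
python3 -m jog '[{"jaw":52,"x":-5,"y":-4,"z":0,"roll":0},{"jaw":52,"x":-16,"y":-12,"z":0,"roll":0},{"jaw":52,"x":-32,"y":-24,"z":0,"roll":0},{"jaw":52,"x":-50,"y":-37,"z":0,"roll":0},{"jaw":52,"x":-70,"y":-52,"z":0,"roll":0}]'
python3 -m jog '[{"jaw":52,"x":-21,"y":-16,"z":0,"roll":0},{"jaw":52,"x":-42,"y":-31,"z":0,"roll":0},{"jaw":52,"x":-63,"y":-47,"z":0,"roll":0},{"jaw":52,"x":-84,"y":-63,"z":0,"roll":0},{"jaw":52,"x":-105,"y":-79,"z":0,"roll":0}]'
python3 -m jog '[{"jaw":52,"x":-20,"y":-15,"z":0,"roll":0},{"jaw":52,"x":-35,"y":-26,"z":0,"roll":0},{"jaw":52,"x":-42,"y":-31,"z":0,"roll":0},{"jaw":52,"x":-45,"y":-33,"z":0,"roll":0},{"jaw":52,"x":-45,"y":-33,"z":0,"roll":0}]'
python3 - <<'E'
from h import *
s=get_state();im=capture("wrist");cv2.imwrite("pics/w5.png",im);C=cam("wrist",s)
print(s["position"],totool([.503,-.276,.084],s).round(1),proj(C,[.503,-.276,.084]))
E
```

```text
clock: 10.85
position: [0.5247, 0.0465, 0.1055]
ee_rot: [1.501, 2.76, 0.001]
wrist_force: [1.1, -0.2, -2.6]
finger_gap: 0.0604
gripper_force: 30.0
clock: 11.35
position: [0.5252, 0.0465, 0.1809]
ee_rot: [1.5, 2.758, 0.002]
wrist_force: [-0.5, 0.5, -1.8]
finger_gap: 0.0602
gripper_force: 30.0
clock: 11.85
position: [0.5181, -0.0421, 0.178]
ee_rot: [-1.499, -2.758, 0.002]
wrist_force: [-0.3, 0.6, -1.7]
finger_gap: 0.0601
gripper_force: 30.0
clock: 12.35
position: [0.5084, -0.1735, 0.178]
ee_rot: [-1.501, -2.757, 0.001]
wrist_force: [0.7, 0.0, -0.9]
finger_gap: 0.0601
gripper_force: 30.0
clock: 12.85
position: [0.5062, -0.2274, 0.1788]
ee_rot: [-1.501, -2.758, -0.0]
wrist_force: [0.1, 0.2, -1.3]
finger_gap: 0.0601
gripper_force: 30.0
[ 0.50618433 -0.22741146  0.17877683] [-39.2 -29.   94.7] [219.021501   246.83898793]
```

View pics/w5.png

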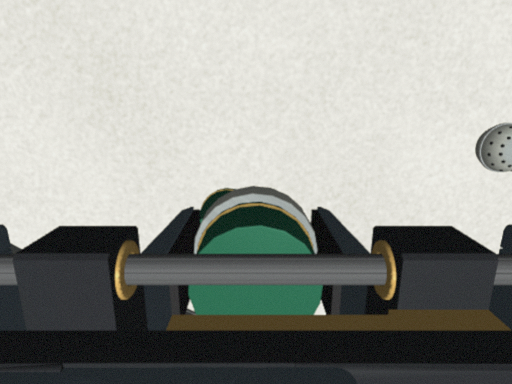

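The lids are still nested and level between the fingers; the tin is mostly hidden behind them at about (215,215). I'll move over the mouth, come down to just above it, and check.

```bash
python3 -m jog '[{"jaw":52,"x":-6,"y":-4,"z":0,"roll":0},{"jaw":52,"x":-18,"y":-13,"z":0,"roll":0},{"jaw":52,"x":-30,"y":-22,"z":0,"roll":0},{"jaw":52,"x":-37,"y":-27,"z":0,"roll":0},{"jaw":52,"x":-40,"y":-29,"z":0,"roll":0}]'
python3 -m jog '[{"jaw":52,"x":0,"y":0,"z":10,"roll":0},{"jaw":52,"x":0,"y":0,"z":25,"roll":0},{"jaw":52,"x":0,"y":0,"z":42,"roll":0},{"jaw":52,"x":0,"y":0,"z":54,"roll":0},{"jaw":52,"x":0,"y":0,"z":60,"roll":0}]'
python3 -m jog '[{"jaw":52,"x":0,"y":0,"z":0,"roll":0},{"jaw":52,"x":0,"y":0,"z":0,"roll":0},{"jaw":52,"x":0,"y":0,"z":0,"roll":0},{"jaw":52,"x":0,"y":0,"z":0,"roll":0},{"jaw":52,"x":0,"y":0,"z":0,"roll":0}]'
python3 - <<'E'
from h import *
im=capture("scene");cv2.imwrite("pics/s6.png",im)
s=get_state();print(totool([.503,-.276,.0995],s).round(1))
C=cam("scene");u,v=proj(C,[.503,-.276,.09]).round().astype(int)
cv2.imwrite("pics/s6c.png",cv2.resize(im[v-60:v+60,max(u-80,0):u+80],None,fx=4,fy=4,interpolation=cv2.INTER_CUBIC))
E
```

```text
clock: 13.4
position: [0.5038, -0.2781, 0.1792]
ee_rot: [1.503, 2.759, -0.0]
wrist_force: [-0.1, -0.1, -1.5]
finger_gap: 0.0604
gripper_force: 30.0
clock: 13.9
position: [0.5032, -0.2759, 0.1176]
ee_rot: [-1.499, -2.758, -0.0]
wrist_force: [-0.4, -0.5, -2.4]
finger_gap: 0.0604
gripper_force: 30.0
clock: 14.4
position: [0.5042, -0.2768, 0.1198]
ee_rot: [1.501, 2.759, 0.0]
wrist_force: [0.2, -0.1, -2.6]
finger_gap: 0.0607
gripper_force: 30.0
[ 1.3 -0.5 20.2]
```

View pics/s6c.png

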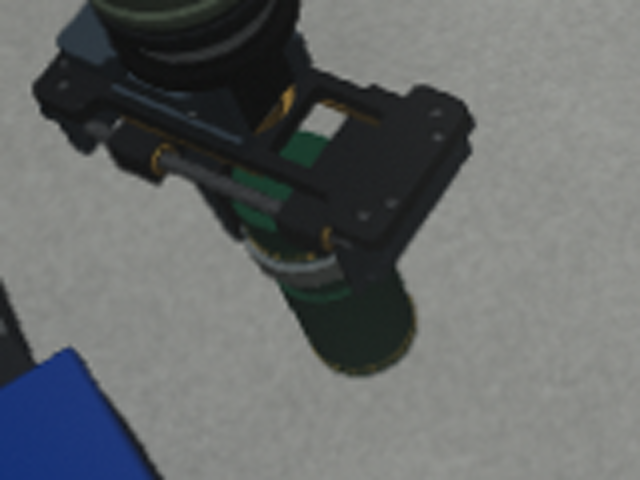

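The scene crop shows the band just above the green rim at about (310,285), in line with the tin. I'll lower in small steps and watch the force.

```bash
python3 -m jog '[{"jaw":52,"x":0.5,"y":0,"z":3,"roll":0},{"jaw":52,"x":0.5,"y":0,"z":6,"roll":0},{"jaw":52,"x":0.5,"y":0,"z":9,"roll":0},{"jaw":52,"x":0.5,"y":0,"z":12,"roll":0},{"jaw":52,"x":0.5,"y":0,"z":14,"roll":0}]'
```

```text
clock: 14.95
position: [0.5035, -0.2762, 0.1048]
ee_rot: [-1.501, -2.759, -0.0]
wrist_force: [-0.5, 0.7, -2.3]
finger_gap: 0.0604
gripper_force: 30.0
```

```bash
python3 -m jog '[{"jaw":52,"x":0,"y":0,"z":1.5,"roll":0},{"jaw":52,"x":0,"y":0,"z":3,"roll":0},{"jaw":52,"x":0,"y":0,"z":4,"roll":0},{"jaw":52,"x":0,"y":0,"z":5,"roll":0},{"jaw":52,"x":0,"y":0,"z":5,"roll":0}]'
```

```text
clock: 15.45
position: [0.5037, -0.2762, 0.1002]
ee_rot: [-1.501, -2.76, -0.0]
wrist_force: [-0.1, -0.0, -1.5]
finger_gap: 0.0602
gripper_force: 30.0
```

```bash
python3 -m jog '[{"jaw":52,"x":0,"y":0,"z":0.5,"roll":0},{"jaw":52,"x":0,"y":0,"z":1,"roll":0},{"jaw":52,"x":0,"y":0,"z":1.5,"roll":0},{"jaw":52,"x":0,"y":0,"z":1.5,"roll":0},{"jaw":52,"x":0,"y":0,"z":1.5,"roll":0}]'
```

```text
clock: 15.95
position: [0.5038, -0.2763, 0.0998]
ee_rot: [1.5, 2.759, 0.0]
wrist_force: [-2.6, 1.1, 5.7]
finger_gap: 0.0604
gripper_force: 30.0
```

Contact came at the seated height with about 8 N. Now I'll release, rise to the outer lid and grip it: nested it spans z = 0.100–0.132, so with the tips at 0.105 the TCP goes to 0.127.

```bash
python3 -m jog '[{"jaw":80,"x":0,"y":0,"z":0,"roll":0},{"jaw":80,"x":0,"y":0,"z":0,"roll":0},{"jaw":80,"x":0,"y":0,"z":0,"roll":0},{"jaw":80,"x":0,"y":0,"z":0,"roll":0},{"jaw":80,"x":0,"y":0,"z":-2,"roll":0}]'
python3 -m jog '[{"jaw":80,"x":0,"y":0,"z":-8,"roll":0},{"jaw":80,"x":0,"y":0,"z":-16,"roll":0},{"jaw":80,"x":0,"y":0,"z":-24,"roll":0},{"jaw":80,"x":0,"y":0,"z":-26,"roll":0},{"jaw":80,"x":0,"y":0,"z":-26,"roll":0}]'
python3 - <<'E'
from h import *
s=get_state();im=capture("wrist");cv2.imwrite("pics/w7.png",im);print(s["position"],s["qd"].round(2))
C=cam("wrist",s)
for p in([.503,-.276,.132],[.503,-.276,.092]):print(proj(C,p))
E
```

```text
clock: 16.45
position: [0.5035, -0.2762, 0.1005]
ee_rot: [-1.501, -2.759, -0.0]
wrist_force: [0.1, -0.3, 0.4]
finger_gap: 0.08
gripper_force: 0.0
clock: 16.95
position: [0.504, -0.2764, 0.1276]
ee_rot: [1.5, 2.759, 0.0]
wrist_force: [-0.7, -0.4, -0.4]
finger_gap: 0.0801
gripper_force: 0.0
[ 0.50397047 -0.27641162  0.12757506] [-0.    0.01  0.02 -0.   -0.01  0.  ]
[254.78170621 256.64540527]
[254.77105402 226.18831125]
```

View pics/w7.png

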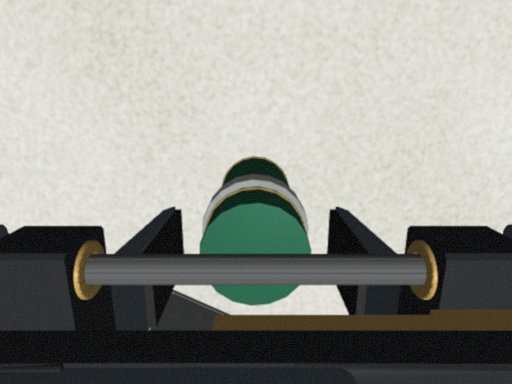

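The stack stands upright and centred: outer lid top near (255,255), the steel band at rows 180–215, and the tin below it. I'll grip the outer lid and lift it straight up slowly.

```bash
python3 -m jog '[{"jaw":65,"x":0,"y":0,"z":0,"roll":0},{"jaw":60,"x":0,"y":0,"z":0,"roll":0},{"jaw":56,"x":0,"y":0,"z":0,"roll":0},{"jaw":46,"x":0,"y":0,"z":0,"roll":0},{"jaw":46,"x":0,"y":0,"z":0,"roll":0}]'
python3 -m jog '[{"jaw":46,"x":0,"y":0,"z":-2,"roll":0},{"jaw":46,"x":0,"y":0,"z":-5,"roll":0},{"jaw":46,"x":0,"y":0,"z":-9,"roll":0},{"jaw":46,"x":0,"y":0,"z":-14,"roll":0},{"jaw":46,"x":0,"y":0,"z":-20,"roll":0}]'
python3 -m jog '[{"jaw":46,"x":0,"y":0,"z":-12,"roll":0},{"jaw":46,"x":0,"y":0,"z":-28,"roll":0},{"jaw":46,"x":0,"y":0,"z":-44,"roll":0},{"jaw":46,"x":0,"y":0,"z":-55,"roll":0},{"jaw":46,"x":0,"y":0,"z":-59,"roll":0}]'
python3 -m jog '[{"jaw":46,"x":0,"y":0,"z":0,"roll":0},{"jaw":46,"x":0,"y":0,"z":0,"roll":0},{"jaw":46,"x":0,"y":0,"z":0,"roll":0},{"jaw":46,"x":0,"y":0,"z":0,"roll":0},{"jaw":46,"x":0,"y":0,"z":0,"roll":0}]'
python3 - <<'E'
from h import *
im=capture("scene");C=cam("scene");u,v=proj(C,[.503,-.276,.12]).round().astype(int)
cv2.imwrite("pics/s8c.png",cv2.resize(im[max(v-70,0):v+60,max(u-80,0):u+80],None,fx=4,fy=4,interpolation=cv2.INTER_CUBIC))
E
```

```text
clock: 17.5
position: [0.5036, -0.2762, 0.1266]
ee_rot: [-1.501, -2.759, -0.0]
wrist_force: [-0.6, -1.0, -0.6]
finger_gap: 0.0533
gripper_force: 30.0
clock: 18.0
position: [0.5037, -0.2763, 0.1473]
ee_rot: [1.501, 2.76, 0.0]
wrist_force: [0.2, -0.4, 0.2]
finger_gap: 0.0529
gripper_force: 30.0
clock: 18.5
position: [0.5043, -0.2766, 0.2077]
ee_rot: [1.499, 2.757, 0.0]
wrist_force: [1.2, -0.8, -0.1]
finger_gap: 0.0535
gripper_force: 30.0
clock: 19.0
position: [0.5035, -0.2762, 0.2054]
ee_rot: [-1.501, -2.759, -0.0]
wrist_force: [-0.5, -0.2, -1.2]
finger_gap: 0.0534
gripper_force: 30.0
```

View pics/s8c.png

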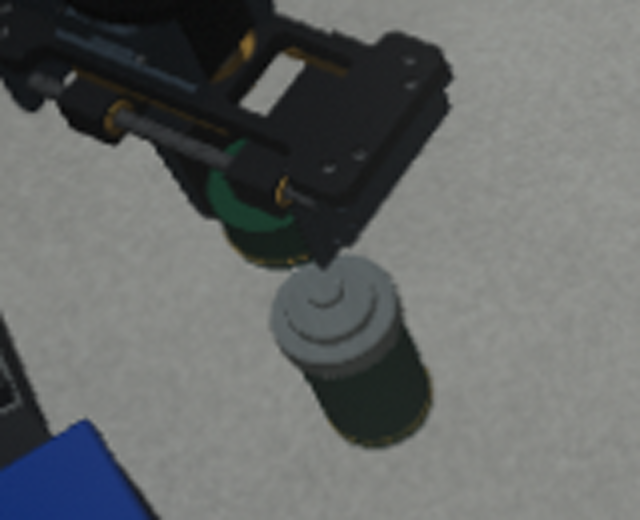

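The inner lid sits flush on the tin at about (335,310), and the outer lid is held level above it at about (265,210). The lift of about 79 mm puts it about 103 mm above the band. Handing in.

```bash
python3 -c "
from station import r
print(r.close_job())"
```

```text
the job is handed in; nothing more can be done
None
```

The broken cake is in the tin, the inner lid is seated in the mouth, and the arm is holding the outer lid level about 10 cm above it; I handed the job in at about 19 s, and no verdict came back.

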